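Show the valve body to the inspection camera

ROBOT

A 6-joint arm with a two-finger parallel gripper is mounted at the origin on the work surface. World frame = base frame: x ahead of the robot, y to its left, z up, the work surface at z = 0. Lengths are in m, angles in rad, forces in N, time in s.
With the tool pointing down it reaches from about 0.275 to 0.725 m from the base axis. Payload 5.6 kg.
Tool frame: the origin (TCP) lies on the centre line of the jaws, within the pads' length; the fingertips stand 14 mm ahead of it and the grasp point (between the pads) lies 5 mm behind it; z points along the fingers, y is the direction in which the jaws open and shut (so a half turn about z gives the same grasp; the last joint's range is limited). The gripper opens to 85 mm and grips with 20 to 120 N. Pads are 22 mm wide; open, the fingers measure 114 mm over their backs; the gripper's body (76 mm by 85 mm) begins 54 mm behind the grasp point. The pads swing forward as they close: fully open they stand 13 mm farther back than shut.
Start: joints at [-0.944, 0.255, 0.108, 0, -1.424, -0.285], TCP at [0.184, -0.518, 0.245] pointing down, gripper open.
Joint ranges: [-2.95, 2.95], [-1.21, 1.97], [-1.09, 1.5], [-2.87, 1.71], [-2.94, -0.07], [-3.05, 3.05]. Speed limits (rad/s): [2.57, 2.57, 3.14, 3.14, 3.14, 3.14].

INTERFACE

Orientations are given as [roll, pitch, yaw] about the fixed x, y, z axes, in that order (R = Rz(yaw) Ry(pitch) Rx(roll)).
In Python, from cell import ctrl gives the robot as it stands. The module is installed in compiled form; this text tells all that it offers.
- The arm moves only by the tool send_rows, never from a script. Its argument "steps" is a list of rows, each a list of 2 entries, a list of its own where there are three numbers: the shift along the world's x, y, z in cm, then the turn, a rotation vector about the world's x, y, z in rad. In form: [[[dx, dy, dz], [rx, ry, rz]], ...]. A call has 1 to 8 rows; each row is the pose to reach, as a shift and turn from the pose commanded when the call began; what a row does not reach only later rows make up. A row lasts 1/12 s, in which the tool goes at most 41.7 mm and 7.16 degrees, less where a joint would pass 70% of its speed; a pose out of reach is approached as far as the arm can. A call with a gripper value outside its range is refused whole. "fingers" is the finger opening in cm, from 0 to 8.54, set as the call begins (left out, the last holds). The fingers move at their own pace and stop on an object; "grip_force" is the grip in N (left out, the last holds). Time passes only in rows, so rows that repeat a pose let the fingers close. It gives the time, the measured TCP pose, the force and the opening at its end, in the units of the state.
- ctrl.state(): the state, without advancing time (a new reading comes with each control period).
- ctrl.read_camera(name): name is "scene" or "top" or "wrist"; returns the picture (384x512x3 uint8, blue, green, red); there is no depth.
- ctrl.camera_model(name): a dict with "fx", "fy", "cx", "cy" (pixels), "world_from_camera" (4x4, takes a point from camera to world coordinates); the wrist camera has in their place "hand_eye" (4x4, takes a point from camera to tool coordinates, whose origin is the TCP and whose axes are the flange's). Camera axes: x right, y down, z forward; pixel columns grow to the right and rows downward; lengths in m; the calibration is good to about 2 mm. The wrist camera is an equidistant fisheye: a pixel r from the principal point sees the ray r / f radians off the axis. A picture is of the moment at which its call begins: read the wrist's pose just before it. camera_model takes no time and is no camera call.
- ctrl.close_job(): hands the job in, once; it reports no verdict.
The state is a dict: "time": time; "joint_positions": joint angles; "joint_velocities": joint speeds; "effort": joint torques, N m; "eef_pos": TCP position; "orientation": TCP orientation; "force": force on the tool from outside, world axes, zero at the start; "torque": the same for the moment, N m; "width": opening from 0.0 (shut) to 1.0 (fully open).
Only numpy, scipy, OpenCV 4.12 (cv2) and the standard library are available. Lean on these libraries where they do the work, as an engineer would, in place of code of your own. Each camera call takes 0.05 s, during which the arm holds its last target.

TASK

Fold both flaps of the cardboard carton outward, well past upright, and leave them open; then lift out the valve body with the brass port and hold it in the air in front of the inspection camera, level, with its port looking straight into the lens: the port's end face centred on the lens axis, 90 mm in front of the lens. Leave the plain block lying in the carton and the other things on the bench where they are, and do not touch the camera or its stand. Finish while still holding the valve body there, steady in the gripper.

Things in the scene. Friction and masses are not known exactly. Their poses are not given: they have to be found in the camera images.
- carton: Open cardboard carton stuck to the bench, outer size 160 (x) x 230 (y) x 65 mm (z), walls and floor 4 mm. Origin: centre of its underside, on the bench. Its own x axis is its short side, its own y axis its long side. The two flaps are hinged on the rims at its +y and -y ends. Two steel blocks lie inside on the floor, side by side, one under each flap, 94 mm apart between centres, roughly along the carton's x axis.
- flap_left (a joint): Angle (rad) of the flap on the carton's +y rim: 0 lies flat over the carton, 1.57 stands upright, 2.6 is the stop, folded outward. It starts part open, 0.7 to 1.15. A 4 mm cardboard panel, 152 mm along the hinge and 85 mm from hinge to free edge. Its hinge has light friction (0.04 N m) and stays where it is left. It counts as open beyond 1.75.
- flap_right (a joint): The same for the flap on the carton's -y rim; its angle also grows as it opens outward.
- flap_left_hinge (a point): Middle of the left flap's hinge line: in the carton's frame x 0, y +113 mm, z +67 mm. The hinge runs along the carton's x axis.
- flap_right_hinge (a point): Middle of the right flap's hinge line: in the carton's frame x 0, y -113 mm, z +67 mm.
- flap_left_edge (a point): Middle of the left flap's free edge, 85 mm from its hinge.
- flap_right_edge (a point): Middle of the right flap's free edge, 85 mm from its hinge.
- valve: The valve housing, a bright steel block 80 x 36 x 36 mm (x, y, z) with a brass port on its +x end: a disc 34 mm across and 10 mm thick, then a nozzle 24 mm across and 12 mm long with a black bore. About 0.45 kg, balanced within 10 mm of the block's middle. Origin: centre of the steel block's underside; x along the block towards the port, z up as it lies. It lies with its port away from the robot, in either the left or the right half of the carton.
- port_face (a point): Centre of the brass port's end face: in the valve's frame x +62 mm, y 0, z +18 mm.
- blank: Plain steel block of the same 80 x 36 x 36 mm, with a square black plastic plate (8 mm thick) on its +x end and no brass. It lies in the other half of the carton and stays there. Origin: centre of its underside.
- cam_stand: Inspection camera on a stand fixed to the bench: grey foot plate 130 x 120 x 14 mm, upright steel column 22 mm across and 352 mm tall, a blue and black camera head on the column with a white ring light 60 mm across round the lens. Origin: on the bench at the column's foot. The camera looks level along the stand's own -x axis, roughly towards the robot's right.
- lens (a point): Centre of the lens's front: 100 mm from the column's axis along the stand's -x, 160 to 240 mm above the bench (the head's height differs from run to run and stays fixed). Its axes are those of cam_stand.
- view_point (a point): The point on the lens axis 90 mm in front of the lens (190 mm from the column's axis along the stand's -x), at lens height, where the centre of the port's end face belongs. Its axes are those of cam_stand: in the wanted attitude the valve's x axis points along its +x, into the lens.
- spanner: Bystander: steel open-ended spanner lying at the back of the bench.
- hammer: Bystander: hammer lying on the robot's right.
- sprocket: Bystander: steel chain sprocket with a dark hub, 92 mm across the teeth, 24 mm high, lying between the carton and the camera.
- paint_tin: Bystander: red tin, 66 mm across, 110 mm high, at the back.
- collar: Bystander: brass ring, 60 mm across, 22 mm high, at the back.
- disc: Bystander: yellow grinding disc, 115 mm across, 6 mm thick, near the robot's right.
Things that resemble listed ones, but are neither listed nor needed, are in the scene too. Leave any pink look-alike of the valve alone.

How it is judged:
By the outcome, as a careful person would: the job done as asked, in the order asked, and still so for the second after the job is handed in, while the arm keeps its last pose, push and grip.
It also fails if it takes over 54 s, if anything falls off the work surface, if the arm or the gripper's body presses on something with over 40 N, if the wrist force passes 120 N, or if a joint passes its speed limit or range.

## Working session

There is one attempt and no reset: what is moved stays moved. The work goes in short steps, Python scripts to look and compute and a tool call to move; the robot and the scene stay as the last step left them, time stands still between calls to the robot, and variables do not carry over. Pictures are saved under pics/ and viewed, and the job is handed in when it is done.

Besides the shell and the picture viewer there is one more tool, called as name(argument=value, ...) on one line, values as JSON. send_rows: Moves the arm, as the interface text tells. Its arguments: {"type":"object","properties":{"steps":{"type":"array","items":{"type":"array"}},"fingers":{"type":"number"},"grip_force":{"type":"number"}},"required":["steps"]}

```bash
mkdir -p pics; python3 - <<'E'
from cell import ctrl
import cv2,numpy as np
np.set_printoptions(precision=4,suppress=True)
for n in ["scene","top","wrist"]:
    im=ctrl.read_camera(n); cv2.imwrite(f"pics/{n}0.png",im)
    print(n,ctrl.camera_model(n))
print(ctrl.state())
E
```

```text
scene {'fx': 460.52850709473006, 'fy': 460.52850709473006, 'cx': 249.5400927905846, 'cy': 190.7959430715254, 'world_from_camera': array([[ 0.8196,  0.4901, -0.2967,  1.0735],
       [ 0.5728, -0.6939,  0.4363, -0.7889],
       [ 0.008 , -0.5276, -0.8495,  1.6007],
       [ 0.    ,  0.    ,  0.    ,  1.    ]])}
top {'fx': 451.15158761766685, 'fy': 451.15158761766685, 'cx': 257.16708835425953, 'cy': 191.34256673134567, 'world_from_camera': array([[ 0.01  , -0.9934,  0.114 ,  0.409 ],
       [-0.9999, -0.0114, -0.0123,  0.0023],
       [ 0.0135, -0.1139, -0.9934,  1.4978],
       [ 0.    ,  0.    ,  0.    ,  1.    ]])}
wrist {'fx': 297.3186396354542, 'fy': 297.3186396354542, 'cx': 255.02617054127208, 'cy': 190.55668582476696, 'hand_eye': array([[ 0.0001, -0.946 , -0.3241,  0.0836],
       [ 1.    , -0.0003,  0.0011, -0.0007],
       [-0.0011, -0.3241,  0.946 , -0.1293],
       [ 0.    ,  0.    ,  0.    ,  1.    ]])}
{'time': 0.15, 'joint_positions': array([-0.9444,  0.2556,  0.1073, -0.0003, -1.4239, -0.2846]), 'joint_velocities': array([ 0.0005, -0.0031,  0.0034,  0.0028,  0.0006,  0.0015]), 'effort': array([ -0.0011, -38.6942,  23.808 ,   5.3665,  -0.0046,  -0.    ]), 'eef_pos': array([ 0.1843, -0.5179,  0.2446]), 'orientation': array([ 3.1402, -0.0001, -2.7999]), 'force': array([-0.4832, -0.8263, -0.1086]), 'torque': array([-0.0124,  0.0351,  0.0194]), 'width': 0.9977096496458577}
```

View pics/scene0.png

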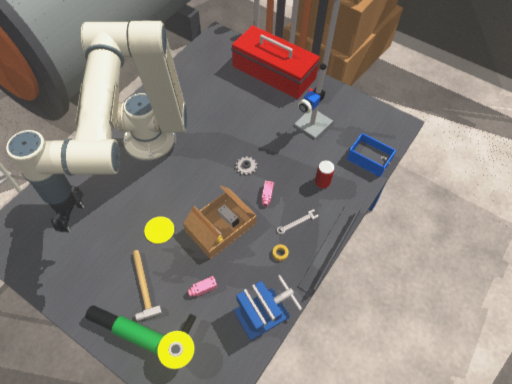

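View pics/top0.png

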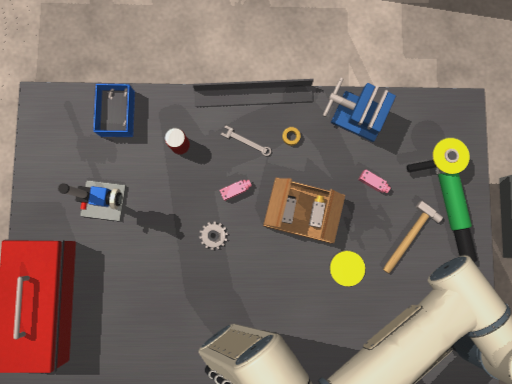

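View pics/wrist0.png

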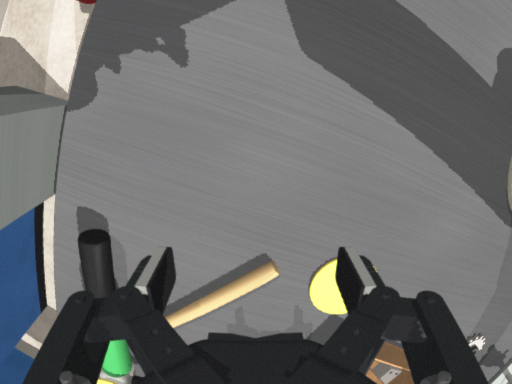

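The top view shows the carton around (305,210). A block with brass at its far end is at (318,208) and a grey block is at (289,208). The camera head is at (100,198), and there are pink look-alikes at (236,189) and (376,181). I'll enlarge the crops.

```bash
python3 - <<'E'
import cv2
t=cv2.imread("pics/top0.png");s=cv2.imread("pics/scene0.png")
cv2.imwrite("pics/top0c.png",cv2.resize(t[165:255,255:355],None,fx=6.5,fy=6.5,interpolation=cv2.INTER_CUBIC))
cv2.imwrite("pics/scene0c.png",cv2.resize(s[175:265,170:270],None,fx=6.5,fy=6.5,interpolation=cv2.INTER_CUBIC))
a=cv2.resize(t[170:230,50:140],None,fx=5,fy=5,interpolation=cv2.INTER_CUBIC)
b=cv2.resize(s[75:145,280:340],None,fx=4.3,fy=4.3,interpolation=cv2.INTER_CUBIC)
b=b[:300]
cv2.imwrite("pics/cam0c.png",cv2.hconcat([a,b]))
E
```

```text
(no output)
```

View pics/top0c.png

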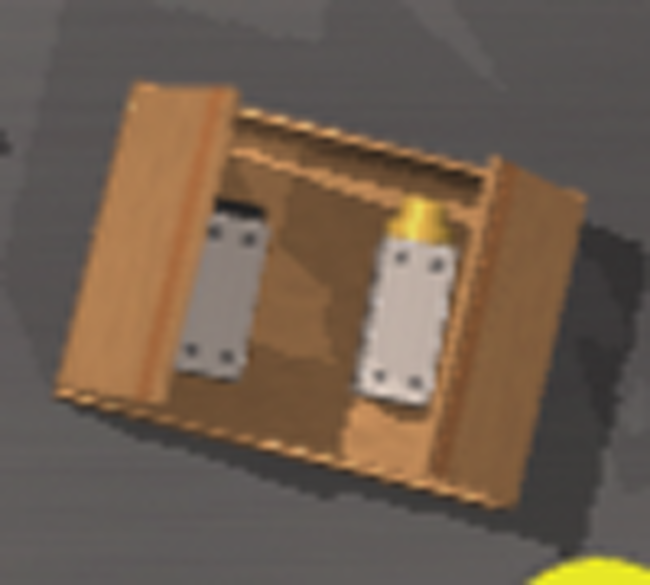

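View pics/scene0c.png

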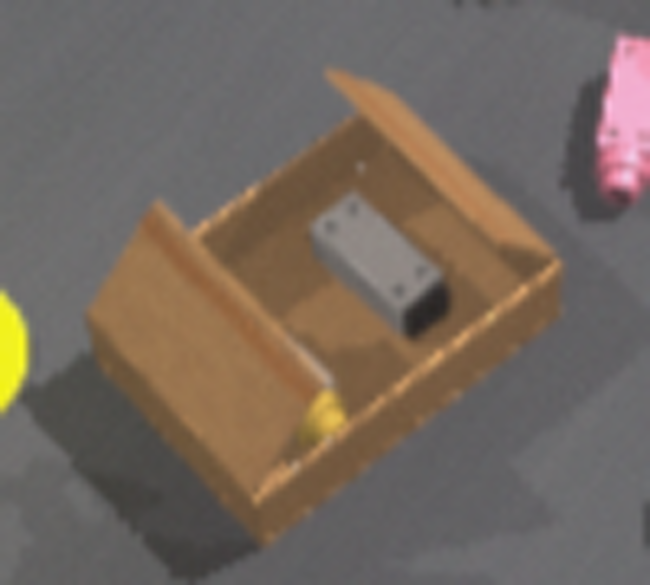

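View pics/cam0c.png

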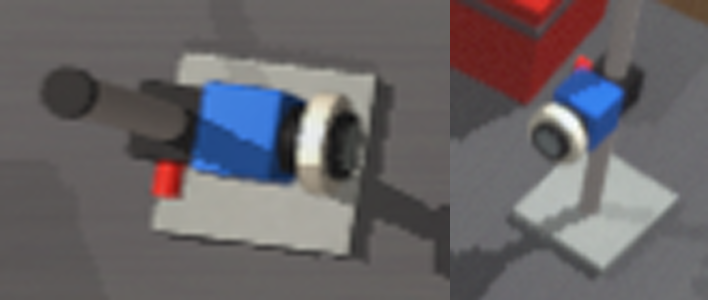

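The valve is the block in the carton's right half, with bright steel and a brass end at top px (319,200). The left block at (289,208) has a black plate and no brass, so it is the blank. The two pink ones are look-alikes. Next I'll fit the models.

```bash
cat > h.py <<'E'
import numpy as np,cv2
from scipy.optimize import least_squares
from scipy.spatial.transform import Rotation as R
from cell import ctrl
np.set_printoptions(precision=4,suppress=True)
CM={n:ctrl.camera_model(n) for n in ("scene","top","wrist")}
def proj(n,P,T=None):
    m=CM[n]; P=np.atleast_2d(P)
    if n=="wrist":
        W=T@m["hand_eye"]
    else: W=m["world_from_camera"]
    p=(P-W[:3,3])@W[:3,:3]
    if n=="wrist":
        r=np.linalg.norm(p[:,:2],axis=1);th=np.arctan2(r,p[:,2]);s=(th/np.maximum(r,1e-9))[:,None]
        q=p[:,:2]*s
    else: q=p[:,:2]/p[:,2:]
    return q*[m["fx"],m["fy"]]+[m["cx"],m["cy"]]
def toolT(st=None):
    st=st or ctrl.state(); T=np.eye(4);T[:3,:3]=R.from_euler("xyz",st["orientation"]).as_matrix();T[:3,3]=st["eef_pos"];return T
def ray(n,uv,T=None):
    m=CM[n];d=(np.array(uv,float)-[m["cx"],m["cy"]])/[m["fx"],m["fy"]]
    if n=="wrist":
        W=T@m["hand_eye"];th=np.hypot(*d);v=np.array([*(d/max(th,1e-9)*np.sin(th)),np.cos(th)])
    else: W=m["world_from_camera"];v=np.array([*d,1.])
    v=W[:3,:3]@v;return W[:3,3],v/np.linalg.norm(v)
def atz(n,uv,z,T=None):
    o,v=ray(n,uv,T);return o+v*(z-o[2])/v[2]
def rz(a,P):
    c,s=np.cos(a),np.sin(a);P=np.atleast_2d(P).astype(float);return np.c_[c*P[:,0]-s*P[:,1],s*P[:,0]+c*P[:,1],P[:,2]]
def carton(p,P): return rz(p[2],P)+[p[0],p[1],0]
def flap(side,a,x,r): # side +1 left; point at distance r, x along
    y=113-np.cos(a)*r; return [x/1000,side*y/1000,(67+np.sin(a)*r)/1000]
E
cat > f1.py <<'E'
from h import *
cr=lambda u,s,o:(np.array(u,float)+.5)/s-.5+np.array(o)
t=lambda *u:cr(u,6.5,(255,165)); s=lambda *u:cr(u,6.5,(170,175))
ob=[("top",(-.08,.115,.065),t(58,397)),("top",(-.08,-.115,.065),t(515,510)),
("scene",(.08,-.115,.065),s(262,500)),("scene",(.08,.115,.065),s(565,262)),("scene",(.08,-.115,0),s(268,546)),("scene",(.08,.115,0),s(560,310)),
("scene",(-.08,-.115,0),s(100,368))]
fo=[("top",1,76,t(238,88)),("top",1,-76,t(165,402)),("top",-1,76,t(490,155)),("top",-1,-76,t(432,470)),
("scene",1,-76,s(328,70)),("scene",1,76,s(510,245)),("scene",-1,-76,s(157,202)),("scene",-1,76,s(330,385))]
def res(p):
    r=[]
    for n,P,uv in ob: r.append(proj(n,carton(p,P))[0]-uv)
    for n,sd,x,uv in fo: r.append(proj(n,carton(p,flap(sd,p[3] if sd>0 else p[4],x,85)))[0]-uv)
    return np.array(r).ravel()
f=least_squares(res,[.37,-.1,-.2,.9,.9],loss="soft_l1");print(f.x);print(res(f.x).reshape(-1,2))
for nm,c in (("valve",[(388,238),(458,245),(430,405),(355,392)]),("blank",[(205,220),(268,222),(240,382),(178,370)])):
    Q=np.array([atz("top",t(*u),.04) for u in c]);print(nm,Q.mean(0),Q,[np.linalg.norm(Q[i]-Q[i-1]) for i in range(4)])
    a=(Q[0]+Q[1]-Q[2]-Q[3]);print("yaw",np.arctan2(a[1],a[0]))
# stand
a=lambda *u:cr(u,5,(50,170)); b=lambda *u:cr(u,4.3,(280,75))
Q=np.array([atz("top",a(*u),.014) for u in [(182,52),(377,75),(350,255),(152,228)]]);print("plate",Q.mean(0),Q)
Q2=np.array([atz("scene",b(*u),.014) for u in [(512-450,212),(601-450,155),(679-450,200),(603-450,268)]]);print("plate scene",Q2.mean(0),Q2)
print("coltop",atz("top",a(70,92),.352),atz("top",a(70,92),.366),"colfoot",atz("scene",b(591-450,210),.014))
o1,v1=ray("top",a(347,148));o2,v2=ray("scene",b(549-450,140))
A=np.c_[v1,-v2];k=np.linalg.lstsq(A,o2-o1,rcond=None)[0];print("lens",o1+v1*k[0],o2+v2*k[1])
E
python3 f1.py
```

```text
[ 0.517  -0.1665 -0.2265  1.0136  0.8684]
[[-0.0487 -0.2013]
 [ 0.3379 -0.4765]
 [ 0.0035  0.365 ]
 [ 0.1459 -0.1302]
 [ 0.2115  0.4914]
 [ 0.5656  0.4939]
 [-0.248  -0.6223]
 [-0.16    0.1153]
 [-0.342   0.4525]
 [ 1.0127 -0.203 ]
 [-0.9233 -0.089 ]
 [-0.2143  0.0702]
 [-1.2273 -0.5417]
 [-0.0777  0.1043]
 [-0.0032 -0.3772]]
valve [ 0.5054 -0.2114  0.04  ] [[ 0.5462 -0.2017  0.04  ]
 [ 0.5431 -0.2368  0.04  ]
 [ 0.4631 -0.2223  0.04  ]
 [ 0.4692 -0.185   0.04  ]] [np.float64(0.07884073414946119), np.float64(0.035189087625778305), np.float64(0.08127672331603973), np.float64(0.0377945466616841)]
yaw -0.19670887954645896
blank [ 0.5151 -0.1191  0.04  ] [[ 0.5542 -0.1101  0.04  ]
 [ 0.5536 -0.1417  0.04  ]
 [ 0.4735 -0.1277  0.04  ]
 [ 0.4792 -0.0969  0.04  ]] [np.float64(0.07621415328779689), np.float64(0.031542467499122734), np.float64(0.08123788971015954), np.float64(0.031363488975946305)]
yaw -0.1732735360683073
plate [0.5447 0.4916 0.014 ] [[0.6105 0.5497 0.014 ]
 [0.5967 0.4207 0.014 ]
 [0.4777 0.4332 0.014 ]
 [0.494  0.563  0.014 ]]
plate scene [0.5514 0.4852 0.014 ] [[0.4804 0.4286 0.014 ]
 [0.5158 0.5495 0.014 ]
 [0.614  0.5432 0.014 ]
 [0.5953 0.4196 0.014 ]]
coltop [0.5434 0.4806 0.352 ] [0.5417 0.4747 0.366 ] colfoot [0.546  0.4784 0.014 ]
lens [0.531  0.3848 0.1959] [0.5301 0.384  0.1956]
```

Both views fit the models to about 1 px. I'll close the fingers and move over the carton centre, turning the tool to the carton's yaw.

send_rows(steps=[[[2.0,2.1,0],[0,0,-0.07]],[[4.7,5.0,0],[0,0,-0.14]],[[7.4,7.8,0],[0,0,-0.21]],[[10.1,10.7,0],[0,0,-0.28]],[[12.8,13.5,0],[0,0,-0.35]],[[15.5,16.4,0],[0,0,-0.42]],[[18.2,19.2,0],[0,0,-0.49]],[[20.9,22.1,0],[0,0,-0.565]]], fingers=0)

```text
time: 0.82
eef_pos: [0.3942, -0.2955, 0.2452]
orientation: [3.141, -0.0, 2.915]
force: [1.4, -0.6, -0.9]
width: 0.0
```

send_rows(steps=[[[2.7,2.8,0],[0,0,0]],[[5.4,5.7,0],[0,0,0]],[[8.1,8.5,-1],[0,0,0]],[[10.8,11.3,-3],[0,0,0]],[[12.4,13.1,-6],[0,0,0]],[[12.4,13.1,-9],[0,0,0]],[[12.4,13.1,-12],[0,0,0]],[[12.4,13.1,-12.6],[0,0,0]]])

```text
time: 1.48
eef_pos: [0.5141, -0.1648, 0.1137]
orientation: [3.142, -0.01, 2.918]
force: [-1.5, -0.3, -0.9]
width: -0.003
```

send_rows(steps=[[[0.4,1.7,0.4],[0,0,0]],[[0.8,3.4,0.4],[0,0,0]],[[1.2,5.1,0.4],[0,0,0]],[[1.6,6.8,0.4],[0,0,0]],[[2.0,8.5,0.4],[0,0,0]],[[2.4,10.2,0.4],[0,0,0]],[[2.7,11.9,0.4],[0,0,0]],[[3.1,13.5,0.4],[0,0,0]]])

```text
time: 2.15
eef_pos: [0.5488, -0.031, 0.125]
orientation: [-3.141, 0.002, 2.918]
force: [0.2, -0.9, -0.2]
width: -0.0
```

send_rows(steps=[[[0,0,0],[0,0,0]],[[-0.5,-2,0],[0,0,0]],[[-1.3,-5.5,0],[0,0,0]],[[-2.2,-9.5,0],[0,0,0]],[[-3.1,-13.4,0],[0,0,0]],[[-3.6,-15.5,0],[0,0,0]],[[-4.0,-17.4,0],[0,0,0]],[[-4.4,-19.1,0],[0,0,0]]])

```text
time: 2.82
eef_pos: [0.5042, -0.2243, 0.1247]
orientation: [3.141, 0.002, 2.917]
force: [0.8, 1.2, 2.5]
width: -0.002
```

send_rows(steps=[[[-0.4,-1.7,0],[0,0,0]],[[-0.8,-3.4,0],[0,0,0]],[[-1.2,-5.1,0],[0,0,0]],[[-1.6,-6.8,0],[0,0,0]],[[-1.8,-7.8,0],[0,0,0]],[[-1.8,-7.8,0],[0,0,0]]])

```text
time: 3.32
eef_pos: [0.4857, -0.3023, 0.1239]
orientation: [-3.141, 0.001, 2.916]
force: [0.8, -0.4, -1.0]
width: -0.002
```

```bash
python3 - <<'E'
from h import *
print(ctrl.state()["eef_pos"])
a=ctrl.read_camera("scene");b=ctrl.read_camera("top")
cv2.imwrite("pics/p1.png",cv2.hconcat([cv2.resize(a[165:275,150:280],None,fx=3,fy=3),cv2.resize(b[155:265,245:375],None,fx=3,fy=3)]))
E
```

```text
[ 0.4857 -0.3023  0.1239]
```

View pics/p1.png

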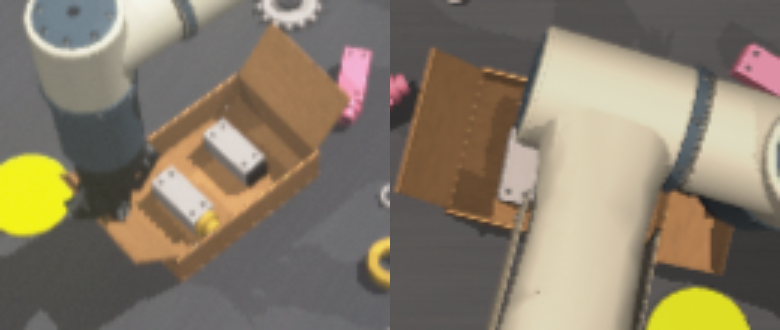

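Both flaps have folded outward. I'll rise, open the gripper, hover above the valve and look.

send_rows(steps=[[[0,1,2],[0,0,0]],[[0.3,2.5,5],[0,0,0]],[[0.8,4.5,8],[0,0,0]],[[1.4,6.7,10],[0,0,0.01]],[[1.9,9.1,10],[0,0,0.02]],[[1.9,9.1,10],[0,0,0.02]],[[1.9,9.1,10],[0,0,0.02]]], fingers=8.5)

```text
time: 4.0
eef_pos: [0.5058, -0.2075, 0.2238]
orientation: [3.141, 0.001, 2.941]
force: [0.7, -0.2, -1.0]
width: 0.974
```

```bash
python3 - <<'E'
from h import *
s=ctrl.state();print(s["eef_pos"],s["orientation"],s["width"])
T=toolT(s);np.save("T1.npy",T)
w=ctrl.read_camera("wrist");a=ctrl.read_camera("scene")
cv2.imwrite("pics/w1.png",w);cv2.imwrite("pics/s1.png",a)
cv2.imwrite("pics/s1c.png",cv2.resize(a[165:275,150:280],None,fx=5,fy=5,interpolation=cv2.INTER_CUBIC))
E
```

```text
[ 0.5058 -0.2075  0.2238] [3.1414 0.0007 2.9413] 0.9739086974059288
```

View pics/w1.png

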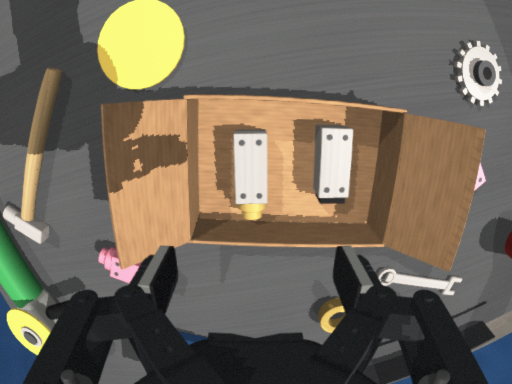

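View pics/s1c.png

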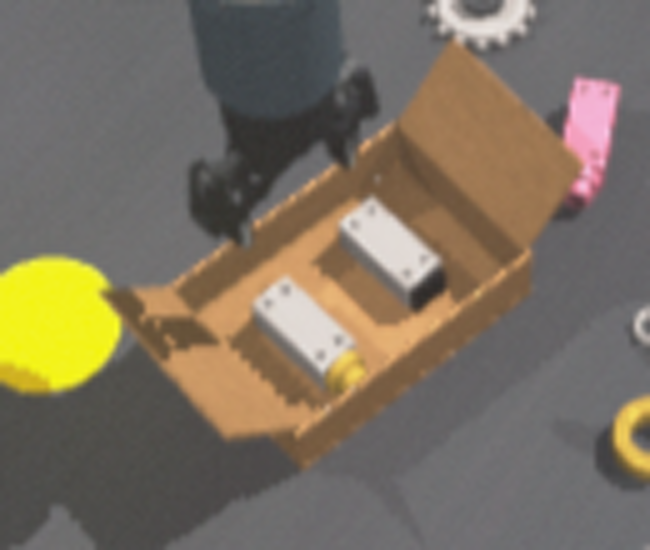

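The wrist view confirms both flaps open. The valve (brass at (252,212)) has its top face at about (236..268, 132..204), and the blank is at (335,160).

```bash
python3 - <<'E'
import cv2
w=cv2.imread("pics/w1.png")
cv2.imwrite("pics/w1c.png",cv2.resize(w[120:225,215:290],None,fx=5.6,fy=5.6,interpolation=cv2.INTER_CUBIC))
E
```

```text
(no output)
```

View pics/w1c.png

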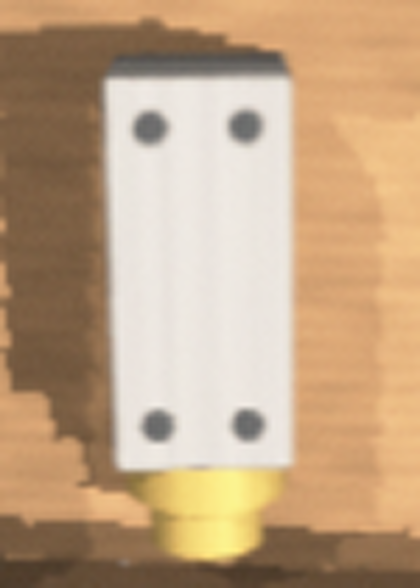

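```bash
python3 - <<'E'
from h import *
T=np.load("T1.npy")
c=[(104,76),(292,77),(293,466),(117,469)]
Q=np.array([atz("wrist",(np.array(u)+.5)/5.6-.5+[215,120],.04,T) for u in c])
print(Q.mean(0),[np.linalg.norm(Q[i]-Q[i-1]) for i in range(4)])
a=Q[2]+Q[3]-Q[0]-Q[1];print("yaw",np.arctan2(a[1],a[0]), "edges",[np.arctan2(*(d[1::-1])) for d in (Q[2]-Q[1],Q[3]-Q[0])])
E
```

```text
[ 0.5042 -0.2124  0.04  ] [np.float64(0.07947327318793042), np.float64(0.035500431553684764), np.float64(0.07855394308011851), np.float64(0.03555251038631117)]
yaw -0.18709204578785418 edges [np.float64(-0.18671373043060954), np.float64(-0.18746598487241548)]
```

send_rows(steps=[[[-0.1,-0.2,-1.5],[0,0,0.013]],[[-0.2,-0.5,-4.5],[0,0,0.013]],[[-0.2,-0.5,-8],[0,0,0.013]],[[-0.2,-0.5,-11.5],[0,0,0.013]],[[-0.2,-0.5,-14.5],[0,0,0.013]],[[-0.2,-0.5,-17],[0,0,0.013]],[[-0.2,-0.5,-19],[0,0,0.013]],[[-0.2,-0.5,-20],[0,0,0.013]]], fingers=6.2)

```text
time: 4.77
eef_pos: [0.5036, -0.2133, 0.0226]
orientation: [3.14, -0.0, 2.95]
force: [12.2, 10.0, 8.0]
width: 0.723
```

send_rows(steps=[[[0,0,0],[0,0,0]],[[0,0,0],[0,0,0]]])

```text
time: 4.93
eef_pos: [0.5022, -0.2124, 0.0214]
orientation: [3.138, -0.004, 2.949]
force: [-0.3, 11.1, -1.2]
width: 0.721
```

There is an unexpected 11 N sideways force, so I'll look before closing.

```bash
python3 - <<'E'
from h import *
s=ctrl.state();print(s["eef_pos"],s["orientation"],s["force"],s["torque"],s["width"])
w=ctrl.read_camera("wrist");a=ctrl.read_camera("scene")
cv2.imwrite("pics/w2.png",w)
cv2.imwrite("pics/s2c.png",cv2.resize(a[165:275,150:280],None,fx=5,fy=5,interpolation=cv2.INTER_CUBIC))
E
```

```text
[ 0.5022 -0.2124  0.0214] [ 3.1383 -0.0035  2.9492] [-0.3058 11.0654 -1.2228] [ 3.4028 -0.0271 -0.2866] 0.7206193530157066
```

View pics/w2.png

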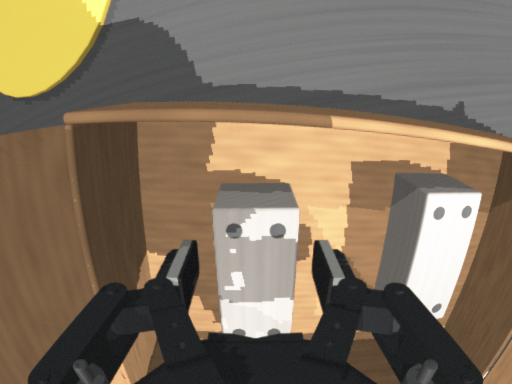

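View pics/s2c.png

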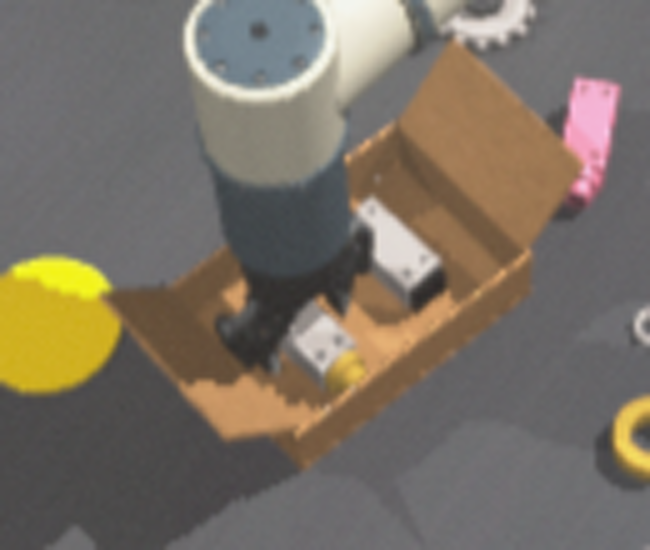

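The right-hand knuckle is brushing the carton wall, and closing will pull it clear. The valve sits centred between the pads, so I'll grip.

send_rows(steps=[[[0,0,0],[0,0,0]],[[0,0,0],[0,0,0]],[[0,0,0],[0,0,0]],[[0,0,0],[0,0,0]],[[0,0,0],[0,0,0]],[[0,0,0],[0,0,0]]], fingers=2.5, grip_force=80)

```text
time: 5.53
eef_pos: [0.5035, -0.2145, 0.0235]
orientation: [-3.141, 0.0, 2.951]
force: [-0.8, 1.0, 2.2]
width: 0.411
```

send_rows(steps=[[[0,0,1],[0,0,0]],[[0,0,3],[0,0,0]],[[0,0,5.5],[0,0,0]],[[0,0,8.5],[0,0,0]],[[0,0,11.5],[0,0,0]],[[0,0,14.5],[0,0,0]],[[0,0,17],[0,0,0]],[[0,0,18.5],[0,0,0]]])

```text
time: 6.2
eef_pos: [0.5034, -0.2146, 0.2114]
orientation: [-3.141, 0.003, 2.951]
force: [1.0, 0.0, -3.8]
width: 0.41
```

```bash
python3 - <<'E'
from h import *
s=ctrl.state();print(s["eef_pos"],s["orientation"],s["force"],s["torque"],s["width"],s["joint_positions"])
np.save("T2.npy",toolT(s))
w=ctrl.read_camera("wrist");a=ctrl.read_camera("scene");b=ctrl.read_camera("top")
for n,i in (("w",w),("s",a),("t",b)): cv2.imwrite(f"pics/{n}3.png",i)
f=lambda i,s:cv2.resize(i,None,fx=s,fy=s,interpolation=cv2.INTER_CUBIC)
A=f(a[70:150,270:350],7);cv2.imwrite("pics/s3cam.png",A)
cv2.imwrite("pics/t3cam.png",f(b[165:235,50:140],7))
E
```

```text
[ 0.5034 -0.2146  0.2114] [-3.1411  0.0026  2.9513] [ 0.9635  0.0135 -3.8302] [-0.0564 -0.1075 -0.0073] 0.41044792473029307 [-0.1165  0.2602  0.0286  0.0007 -1.3367 -1.6448]
```

View pics/w3.png

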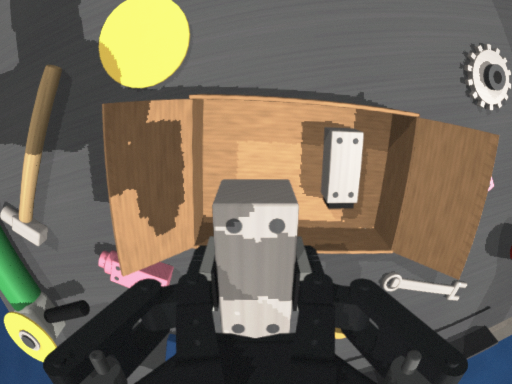

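View pics/s3cam.png

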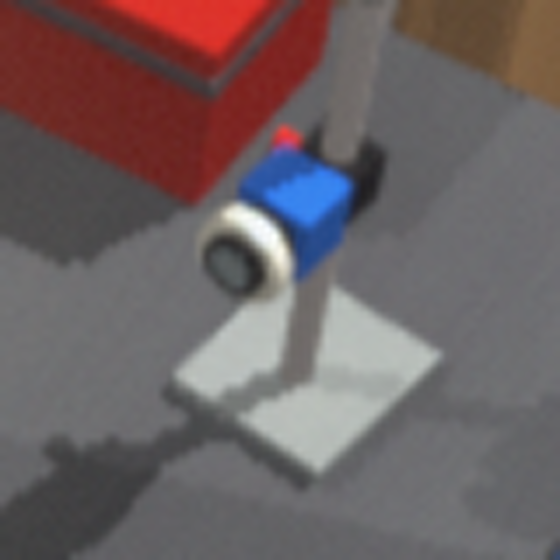

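View pics/t3cam.png

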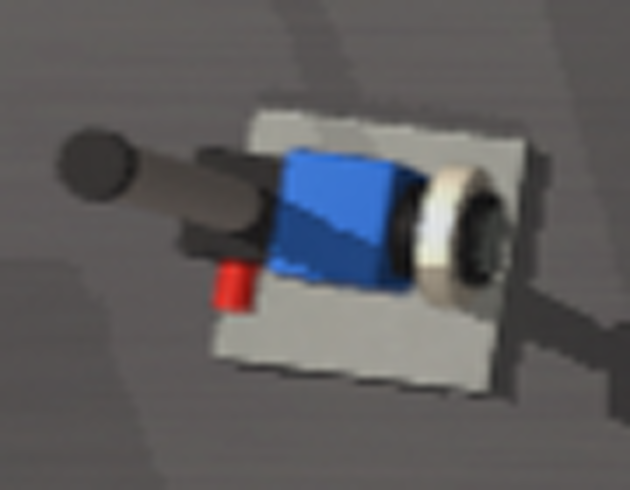

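View pics/s3.png

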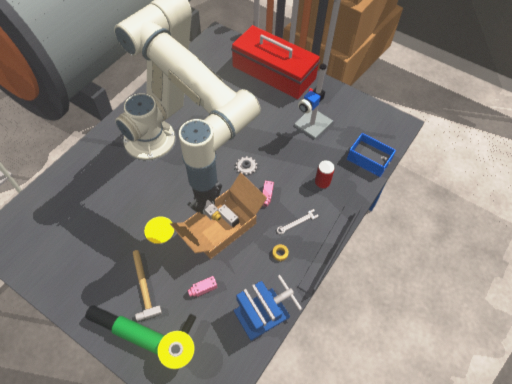

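```bash
cat > f2.py <<'E'
from h import *
cr=lambda u,o:(np.array(u,float)+.5)/7-.5+np.array(o)
t=lambda *u:cr(u,(50,165)); s=lambda *u:cr(u,(270,70))
pl=[("top",1,1,None)]
def res(p,full=False):
    x,y,a,h,ox,oy=p; W=lambda P:rz(a,P)+[x,y,0]
    g=lambda n,P,uv,w=1:w*(proj(n,W(P))[0]-uv)
    r=[]
    for n,sx,sy,uv in [("top",1,-1,t(262,108)),("top",-1,-1,t(528,138)),("top",-1,1,t(490,392)),("top",1,1,t(213,355)),
                     ("scene",-1,1,s(172,377)),("scene",-1,-1,s(318,466)),("scene",1,-1,s(442,353))]:
        r.append(g(n,(ox+sx*.065,oy+sy*.06,.014),uv))
    r.append(g("top",(0,0,.352),t(97,165)));r.append(g("scene",(0,0,.014),s(298,377)))
    r.append(g("top",(-.1,0,h),t(486,237)));r.append(g("scene",(-.1,0,h),s(233,265)))
    return np.array(r).ravel()
f=least_squares(res,[.544,.479,1.46,.196,0,0],loss="soft_l1",f_scale=.7);p=f.x
print(p);print(res(p).reshape(-1,2))
u=np.array([np.cos(p[2]),np.sin(p[2])])
lens=np.r_[p[:2]-.1*u,p[3]];vp=np.r_[p[:2]-.19*u,p[3]];print("lens",lens,"vp",vp)
np.save("stand.npy",p)
E
python3 f2.py
```

```text
[0.5436 0.4812 1.4575 0.1995 0.0097 0.0002]
[[-0.6965 -0.2911]
 [ 0.3463  0.2888]
 [ 0.0399  0.084 ]
 [ 0.2051  0.4567]
 [-0.1032 -0.4333]
 [ 0.4946  0.9585]
 [ 0.2763  0.0999]
 [-0.0758 -0.2479]
 [ 0.1472 -0.6074]
 [ 0.6832  0.1908]
 [ 0.0888 -0.3518]]
lens [0.5323 0.3819 0.1995] vp [0.5222 0.2924 0.1995]
```

I'll take closer looks at the lens with the wrist camera, first from a tilted pose while carrying the valve.

send_rows(steps=[[[0,2,1.5],[0.04,0,0]],[[0,5.5,3],[0.13,0,0]],[[0,9,4.5],[0.22,0,0]],[[0,12.5,6],[0.32,0,0]],[[0,16,7],[0.42,0,0]],[[0,19.5,7],[0.52,0,0]],[[0,23,7],[0.6,0,0]],[[0,25,7],[0.65,0,0]]])

```text
time: 7.02
eef_pos: [0.5023, 0.038, 0.276]
orientation: [2.496, -0.121, 2.989]
force: [0.2, -0.7, -5.3]
width: 0.406
```

send_rows(steps=[[[0,0,0],[0,0,0]],[[0,0,0],[0,0,0]],[[0,0,0],[0,0,0]]])

```text
time: 7.27
eef_pos: [0.5029, 0.035, 0.2768]
orientation: [2.503, -0.117, 2.989]
force: [0.1, 0.3, -5.4]
width: 0.408
```

```bash
python3 - <<'E'
from h import *
s=ctrl.state();print(s["eef_pos"],s["orientation"],s["width"])
T=toolT(s);np.save("T4.npy",T)
w=ctrl.read_camera("wrist");cv2.imwrite("pics/w4.png",w)
p=np.load("stand.npy");print(proj("wrist",[.5323,.3819,.1995],T))
E
```

```text
[0.5029 0.035  0.2768] [ 2.5025 -0.1172  2.9888] 0.4082116839934089
[[409.1387 147.5358]]
```

View pics/w4.png

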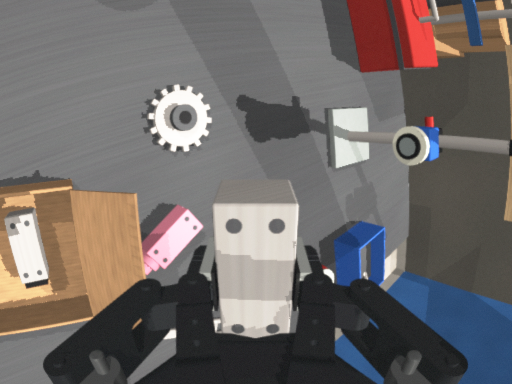

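The lens is at about (408,146) and was predicted at (409,147.5), so it agrees. I'll refine it with a crop.

```bash
python3 - <<'E'
import cv2
w=cv2.imread("pics/w4.png")
cv2.imwrite("pics/w4c.png",cv2.resize(w[95:185,320:450],None,fx=6,fy=6,interpolation=cv2.INTER_CUBIC))
E
```

```text
(no output)
```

View pics/w4c.png

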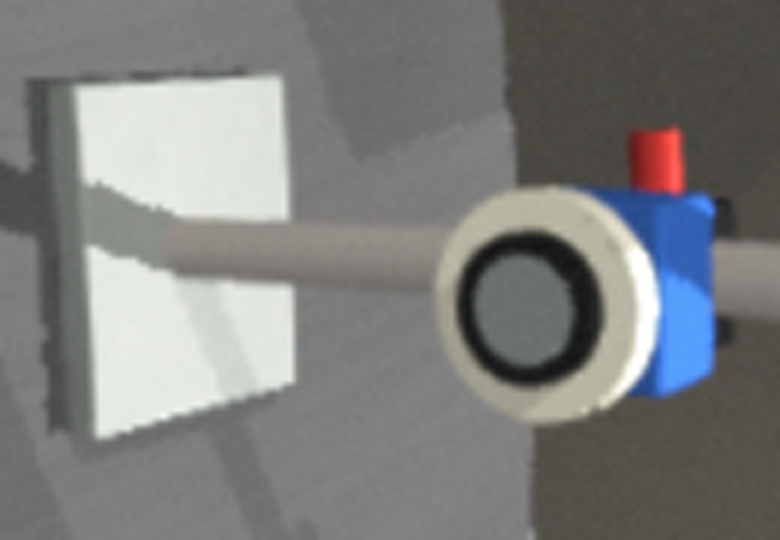

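```bash
sed -i 's/^f=least/T4=np.load("T4.npy");w4=lambda *u:(np.array(u,float)+.5)\/6-.5+[320,95]\nres0=res\ndef res(p):\n    x,y,a,h,ox,oy=p; W=lambda P:rz(a,P)+[x,y,0]\n    r=[proj("wrist",W(P),T4)[0]-uv for P,uv in [((ox-.065,oy+.06,.014),w4(76,84)),((ox+.065,oy+.06,.014),w4(283,76)),((ox+.065,oy-.06,.014),w4(297,383)),((ox-.065,oy-.06,.014),w4(95,440)),((0,0,.014),w4(172,245)),((-.1,0,h),w4(525,308))]]\n    return np.r_[res0(p),np.array(r).ravel()]\nf=least/' f2.py; python3 f2.py
```

```text
[ 0.5423  0.4814  1.4534  0.1962  0.0107 -0.0004]
[[-0.9539 -0.1877]
 [ 0.0646  0.5514]
 [-0.3942  0.3328]
 [-0.2043  0.5434]
 [-0.0968 -0.7102]
 [ 0.424   0.7359]
 [ 0.2983 -0.0507]
 [-0.1887  0.2794]
 [-0.0894 -0.7716]
 [ 0.9048  0.9113]
 [-0.3385 -0.0134]
 [-0.4959  0.2552]
 [-0.3423  0.0688]
 [-0.3823  0.1208]
 [-0.1857  0.183 ]
 [ 1.0857  0.5391]
 [ 0.1165  0.3268]]
lens [0.5306 0.3821 0.1962] vp [0.52   0.2927 0.1962]
```

send_rows(steps=[[[0.2,1,0],[-0.06,0,0]],[[0.4,2.5,0],[-0.16,0,0]],[[0.6,4,-0.3],[-0.27,0,0]],[[0.8,5.5,-0.6],[-0.38,0,0]],[[1,7,-1],[-0.48,0,0]],[[1,8.5,-1.4],[-0.57,0,0]],[[1,9.5,-1.7],[-0.65,0,0]],[[1,9.5,-1.7],[-0.65,0,0]]])

```text
time: 7.98
eef_pos: [0.5123, 0.1347, 0.2591]
orientation: [-3.137, -0.003, 2.957]
force: [-0.7, -0.8, -6.1]
width: 0.408
```

send_rows(steps=[[[0,0,0],[0,0,0.06]],[[0,0,0],[0,0,0.17]],[[0,0,0],[0,0,0.28]],[[0,0,0],[0,0,0.39]],[[0,0,0],[0,0,0.5]],[[0,0,0],[0,0,0.61]],[[0,0,0],[0,0,0.72]],[[0,0,0],[0,0,0.82]]])

```text
time: 8.65
eef_pos: [0.5132, 0.1305, 0.261]
orientation: [3.14, -0.0, -2.507]
force: [0.3, -0.2, -4.6]
width: 0.407
```

send_rows(steps=[[[0,0,0],[0,0,0.11]],[[0,0,0],[0,0,0.22]],[[0,0,-1],[0,0,0.33]],[[0,0,-2],[0,0,0.44]],[[0,0,-3],[0,0,0.55]],[[0,0,-4],[0,0,0.66]],[[0,0,-5],[0,0,0.76]],[[0,0,-6],[0,0,0.825]]])

```text
time: 9.32
eef_pos: [0.5132, 0.1305, 0.2006]
orientation: [3.141, 0.001, -1.683]
force: [-0.2, 1.0, -5.0]
width: 0.41
```

send_rows(steps=[[[0,0,0],[0,0,0]],[[0,0,0],[0,0,0]]])

```text
time: 9.48
eef_pos: [0.5131, 0.1303, 0.201]
orientation: [3.14, -0.0, -1.69]
force: [0.6, -0.1, -3.9]
width: 0.408
```

send_rows(steps=[[[0,1,-0.3],[0,0,0]],[[0,3,-0.3],[0,0,0]],[[0,5.5,-0.3],[0,0,0]],[[0,7.5,-0.3],[0,0,0]],[[0,9,-0.3],[0,0,0]],[[0,10,-0.3],[0,0,0]],[[0,10.1,-0.3],[0,0,0]],[[0,10.1,-0.3],[0,0,0]]])

```text
time: 10.15
eef_pos: [0.5133, 0.2321, 0.1983]
orientation: [3.142, -0.0, -1.687]
force: [-0.1, -1.3, -4.8]
width: 0.408
```

```bash
python3 - <<'E'
from h import *
s=ctrl.state();print(s["eef_pos"],s["orientation"],s["width"],s["force"])
np.save("T5.npy",toolT(s))
w=ctrl.read_camera("wrist");a=ctrl.read_camera("scene");b=ctrl.read_camera("top")
for n,i in (("w",w),("s",a),("t",b)): cv2.imwrite(f"pics/{n}5.png",i)
f=lambda i,s:cv2.resize(i,None,fx=s,fy=s,interpolation=cv2.INTER_CUBIC)
cv2.imwrite("pics/s5c.png",f(a[75:155,250:350],7)); cv2.imwrite("pics/t5c.png",f(b[165:245,80:190],7))
print(proj("scene",[.52,.2927,.1962]),proj("top",[.52,.2927,.1962]))
E
```

```text
[0.5133 0.2321 0.1983] [ 3.1415 -0.0002 -1.6865] 0.4083245523166251 [-0.0779 -1.3033 -4.7695]
[[288.4798 120.0906]] [[150.8305 203.336 ]]
```

View pics/w5.png

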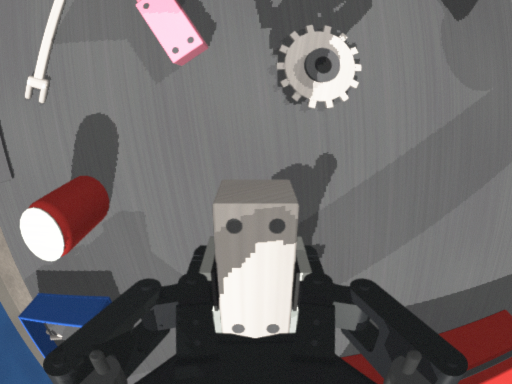

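View pics/s5c.png

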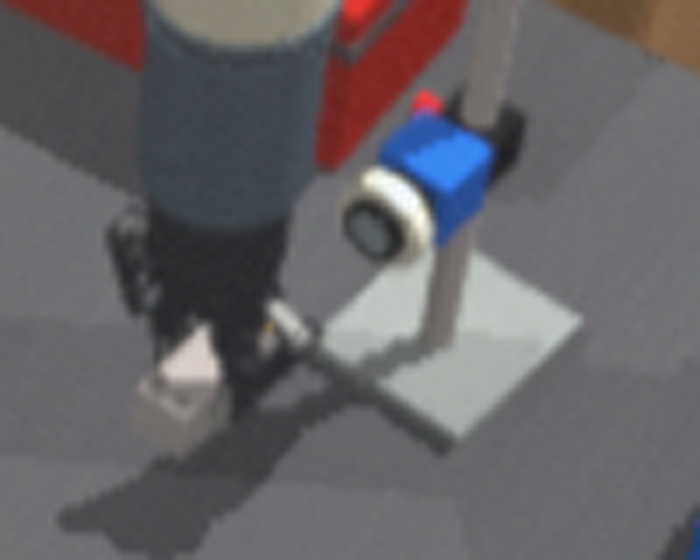

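View pics/t5c.png

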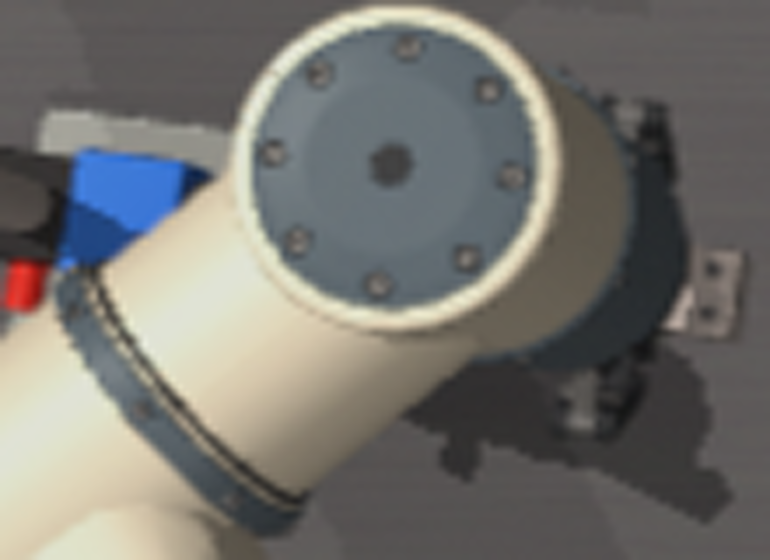

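View pics/s5.png

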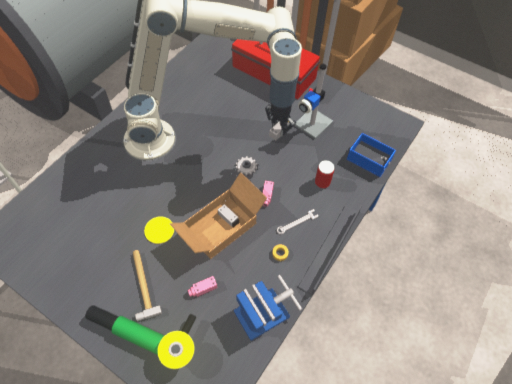

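The port is hidden behind the gripper in both fixed views, so I'll measure the held valve's pose in the tool frame from the wrist view.

```bash
python3 - <<'E'
import cv2
w=cv2.imread("pics/w5.png")
cv2.imwrite("pics/w5c.png",cv2.resize(w[170:345,200:315],None,fx=4.5,fy=3.4,interpolation=cv2.INTER_CUBIC))
E
```

```text
(no output)
```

View pics/w5c.png

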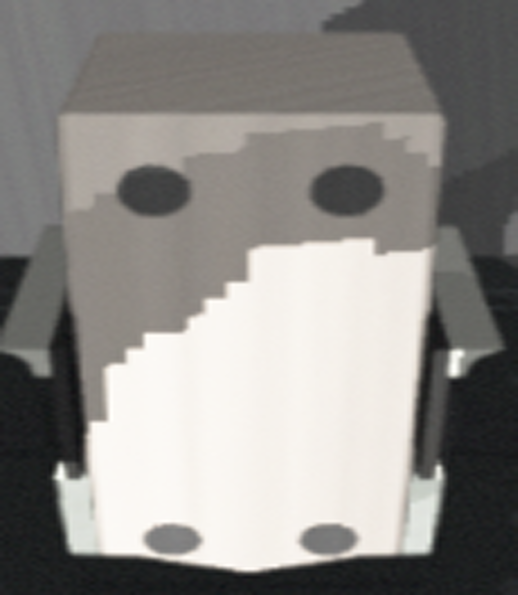

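```bash
python3 - <<'E'
from h import *
T=np.eye(4)
o=lambda u:(np.array(u,float)+.5)/[4.5,3.4]-.5+[200,170]
I=np.array([(60,113),(443,113),(98,33),(406,33),(154,190),(347,190),(173,539),(328,539)],float);I=np.array([o(u) for u in I])
M=np.diag([-1,1,-1.])
def pts(p):
    hx,hy=p[6:8]
    # image left = tool -y = valve -y
    L=np.array([(-40,-18,36),(-40,18,36),(-40,-18,0),(-40,18,0),(-hx*1e3,-hy*1e3,36),(-hx*1e3,hy*1e3,36),(hx*1e3,-hy*1e3,36),(hx*1e3,hy*1e3,36)])/1e3
    return (L-[0,0,.018])@(M@R.from_rotvec(p[3:6]).as_matrix()).T+p[:3]
res=lambda p:(proj("wrist",pts(p),T)-I).ravel()
f=least_squares(res,[0,0,0,0,0,0,.03,.009]);print(f.x);print(res(f.x).reshape(-1,2))
J=f.jac;c=np.sqrt(np.diag(np.linalg.inv(J.T@J))*.4**2);print("sd",c)
# constrained: only x and pitch with dz fixed .0015
g=least_squares(lambda q:res(np.r_[q[0],q[1],.0015,0,q[2],0,q[3],q[4]]),[0,0,0,.03,.009]);print(g.x);print(g.fun.reshape(-1,2))
E
```

```text
[-0.001   0.0001  0.0021  0.0036 -0.0219  0.      0.0299  0.0091]
[[-0.8894 -0.0068]
 [ 0.6939  0.1171]
 [ 0.2353  0.2347]
 [-0.2813  0.3171]
 [ 0.2252 -0.1676]
 [-0.0257 -0.0974]
 [-0.1266 -0.2436]
 [ 0.1717 -0.1572]]
sd [0.0002 0.0001 0.0003 0.0048 0.0048 0.0025 0.0002 0.0001]
[-0.0007  0.0001 -0.0229  0.0297  0.009 ]
[[-1.0443 -0.1272]
 [ 0.9488 -0.1114]
 [-0.0892  0.11  ]
 [-0.3602  0.1254]
 [ 0.2876  0.0337]
 [ 0.0427  0.0395]
 [-0.0748  0.072 ]
 [ 0.2284  0.0718]]
```

The fit gives an apparent pitch of −0.022 rad. I'll check whether that is a calibration bias, using picture w2, where the valve was still flat on the floor.

```bash
python3 - <<'E'
import cv2
w=cv2.imread("pics/w2.png")
cv2.imwrite("pics/w2c.png",cv2.resize(w[170:345,200:315],None,fx=4.5,fy=3.4,interpolation=cv2.INTER_CUBIC))
E
```

```text
(no output)
```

View pics/w2c.png

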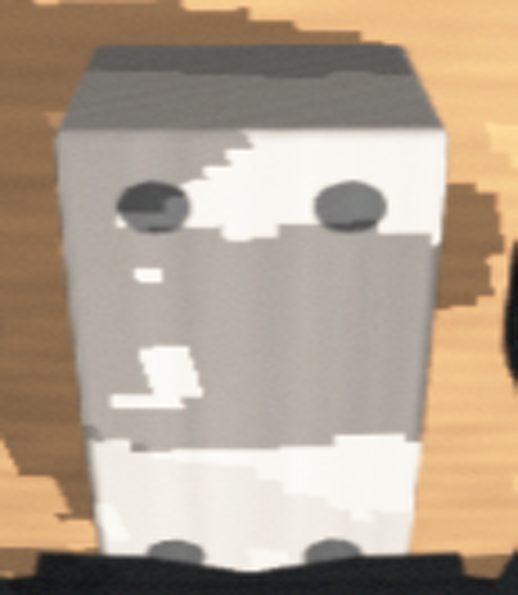

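```bash
cat > f3.py <<'E'
from h import *
o=lambda u:(np.array(u,float)+.5)/[4.5,3.4]-.5+[200,170]
M=np.diag([-1,1,-1.]);hx,hy=29.8,9.05
L=(np.array([(-40,-18,36),(-40,18,36),(-40,-18,0),(-40,18,0),(-hx,-hy,36),(-hx,hy,36),(hx,-hy,36),(hx,hy,36)])-[0,0,18])/1e3
D={"w2":[(60,131),(446,131),(98,45),(407,45),(154,206),(350,206),(175,557),(332,557)],
"w5":[(60,113),(443,113),(98,33),(406,33),(154,190),(347,190),(173,539),(328,539)]}
for k,I in D.items():
    I=np.array([o(u) for u in I])
    f=least_squares(lambda p:(proj("wrist",L@(M@R.from_rotvec(p[3:6]).as_matrix()).T+p[:3],np.eye(4))-I).ravel(),np.zeros(6))
    print(k,f.x,np.abs(f.fun).max())
    if k=="w2":
        Rt=R.from_euler("xyz",[3.1383,-.0035,2.9492]).as_matrix();t=[.5022,-.2124,.0214]
    else: T=np.load("T5.npy");Rt=T[:3,:3];t=T[:3,3]
    V=Rt@M@R.from_rotvec(f.x[3:]).as_matrix();print(" world centre",Rt@f.x[:3]+t,"x axis",V[:,0],"z axis",V[:,2])
E
python3 f3.py
```

```text
w2 [-0.0023  0.0003 -0.0005  0.0024 -0.0269  0.0025] 1.1991063782057552
 world centre [ 0.5045 -0.2125  0.0219] x axis [ 0.9817 -0.1888  0.0234] z axis [-0.024  -0.0011  0.9997]
w5 [-0.001   0.0001  0.002   0.0036 -0.0228  0.    ] 0.8982272132831213
 world centre [0.5133 0.2331 0.1963] x axis [0.1155 0.9931 0.0226] z axis [ 0.0011 -0.0229  0.9997]
```

With the flat valve as reference, it is now level to within about 1 mrad. The port sits 2 mm too close to the lens, so I'll make a small correction and settle.

send_rows(steps=[[[-0.05,-0.1,0],[0,0,0]],[[-0.05,-0.2,0],[0,0,0]],[[-0.05,-0.2,0],[0,0,0]],[[-0.05,-0.2,0],[0,0,0]],[[-0.05,-0.2,0],[0,0,0]],[[-0.05,-0.2,0],[0,0,0]],[[-0.05,-0.2,0],[0,0,0]],[[-0.05,-0.2,0],[0,0,0]]])

```text
time: 10.97
eef_pos: [0.5129, 0.2299, 0.1983]
orientation: [3.142, -0.0, -1.687]
force: [-0.1, -0.2, -5.0]
width: 0.413
```

```bash
python3 - <<'E'
from h import *
s=ctrl.state();print(s["time"],s["eef_pos"],s["orientation"],s["width"],s["force"],np.abs(s["joint_velocities"]).max())
w=ctrl.read_camera("wrist");a=ctrl.read_camera("scene");b=ctrl.read_camera("top")
cv2.imwrite("pics/w6.png",cv2.hconcat([w[160:345,180:330]]))
f=lambda i,s:cv2.resize(i,None,fx=s,fy=s,interpolation=cv2.INTER_CUBIC)
cv2.imwrite("pics/s6c.png",cv2.hconcat([f(a[165:275,150:280],3),f(b[155:265,245:375],3)]))
T=toolT(s);print(T[:3,:3]@[-.001-.062,.0001,.002]+T[:3,3])
E
```

```text
10.9667 [0.5129 0.2299 0.1983] [ 3.1416 -0.     -1.6867] 0.4130195631820526 [-0.0998 -0.2096 -5.0187] 0.0010434580957785107
[0.5201 0.2925 0.1963]
```

View pics/s6c.png

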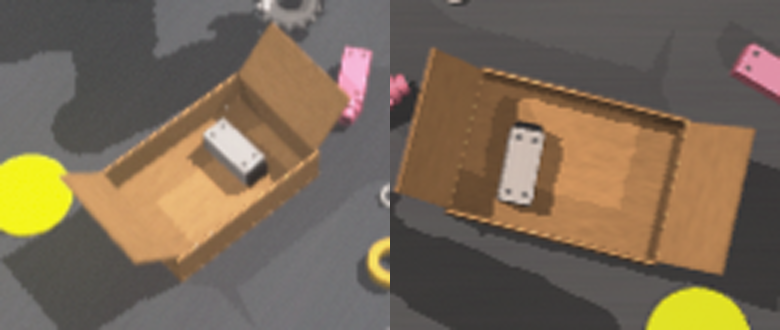

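View pics/w6.png

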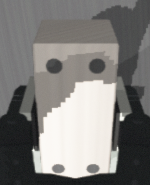

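The pictures show both flaps folded well outward, the blank lying in the carton at about (520,160) in the right panel, and the valve firmly held. The port works out at (0.520, 0.2925, 0.196) against the view point (0.520, 0.2927, 0.196). The arm is still, so I'm handing in.

```bash
python3 -c "
from cell import ctrl
print(ctrl.close_job())"
```

```text
the job is handed in; nothing more can be done
None
```

I folded both flaps outward, lifted the brass-port valve out of the carton's right half, and handed the job in at 11 s with the valve held in front of the inspection camera.

**Position:** the last check put the port face at (0.520, 0.2925, 0.196) m. My fitted view point is (0.520, 0.2927, 0.196) m. The port itself was hidden behind the gripper in the two fixed views. Its position therefore comes from the wrist-camera fit of the held block and the arm's pose, not from seeing the port in front of the lens. The lens position should be good to about 2–3 mm. In the top view my pick of the lens centre was about 1 px (3 mm) off the fitted position.

**Level and aim:** the wrist camera read a pitch of 0.023 rad. It read the same when the valve lay flat on the carton floor, so I took it as calibration bias and the valve as level. The valve's heading is 1.455 rad against 1.453 rad for the stand.

**Scene:** the final pictures show both flaps well past upright and the blank still in the carton. Nothing near the carton looks moved. I did not check the rest of the bench after the final adjustment.

**Contact:** a gripper knuckle pressed a carton wall with about 11 N during the grasp, and that went away when the fingers closed.

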